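# Hang the pot lid on the sprung lid hook

## Robot

A 6-joint arm with a two-finger parallel gripper is mounted at the origin on the work surface. World frame = base frame: x ahead of the robot, y to its left, z up, the work surface at z = 0. Lengths are in m, angles in rad, forces in N, time in s.
With the tool pointing down it reaches from about 0.375 to 0.9 m from the base axis. Payload 3.1 kg.
Tool frame: the origin (TCP) lies at the centre of the arm's flange, where the gripper is bolted on; the fingertips stand 173 mm ahead of it and the grasp point (between the pads) lies 155 mm ahead of it; z points along the fingers, y is the line along which they close (so a half turn about z gives the same grasp; the last joint's range is limited). The gripper opens to 85 mm and grips with 20 to 120 N. Pads are 22 mm wide; open, the fingers measure 114 mm over their backs; the gripper's body (76 mm by 85 mm) begins 54 mm behind the grasp point. The pads swing forward as they close: fully open they stand 13 mm farther back than shut.
Start: joints at [-1.47, 0.527, 1.433, -0, 1.181, -0.178], TCP at [0.173, -0.601, 0.405] pointing down, gripper open.
Joint ranges: [-3.08, 3.08], [-0.75, 2.2], [0.22, 2.44], [-1.43, 4.57], [0, 2.65], [-2.85, 2.85]. Speed limits (rad/s): [2.79, 2.79, 3.14, 3.14, 3.14, 3.14].

## Interface

Orientations are given as a unit quaternion [x, y, z, w].
In Python, from station import * gives the robot as it stands.
- The arm moves only by the shell command python3 -m jog 'ROWS' [OPENING] [FORCE]. ROWS is a JSON object of lists of equal length, an entry for each row: "linear": the shift along the world's x, y, z in mm, a list of three; "turn": the turn about the world's z in units of 5 degrees (1.0 is 5 degrees). A call has 1 to 12 rows; each row shifts and turns the commanded pose from where the row before left it; what a row does not reach is not made up. A row lasts 1/8 s, in which the tool goes at most 62.5 mm and 10.7 degrees, less where a joint would pass 70% of its speed; a pose out of reach is approached as far as the arm can. A call is refused whole if a number of a shift passes 62.5 or a number of a turn 1, either way. A call with a gripper value outside its range is refused whole. OPENING is the opening, from 0 (shut) to 1 (fully open), set as the call begins (- or left out, the last holds). The fingers move at their own pace and stop on an object; FORCE is the grip in N (left out, the last holds). Time passes only in rows, so rows that do not move let the fingers close. It gives the time, the measured TCP pose, the force, the opening and the grip force at its end, in the units of the state.
- sense(): the state, without advancing time (a new reading comes with each control period).
- snapshot(name): name is "scene" or "top"; returns the picture (480x640x3 uint8, red, green, blue); there is no depth.
- get_calibration(name): a dict with "fx", "fy", "cx", "cy" (pixels), "dist_coeffs" ([k1, k2, p1, p2, k3] as OpenCV has them; the pictures are not rectified), "world_to_cam" (4x4, takes a point from world to camera coordinates). Camera axes: x right, y down, z forward; pixel columns grow to the right and rows downward; lengths in m; the calibration is good to about 2 mm. A picture is of the moment at which its call begins. get_calibration takes no time and is no camera call.
- sign_off(): hands the job in; it is judged then, once.
The state is a dict: "t": time; "q": joint angles; "qd": joint speeds; "tau": joint torques, N m; "tcp_pos": TCP position; "tool_rot": TCP orientation; "force": force on the tool from outside, world axes, zero at the start; "ft_torque": the same for the moment, N m; "finger_gap": opening from 0.0 (shut) to 1.0 (fully open); "gripper_force": force on a finger pad.
Only numpy, scipy, OpenCV 4.12 (cv2) and the standard library are available. Lean on these libraries where they do the work, as an engineer would, in place of code of your own. Each camera call takes 0.05 s, during which the arm holds its last target. There are 200 camera calls.

## Task

Take the retracting lid hook by its wooden knob, draw it down against its spring to the lid of the steel pot, feeling softly for the lid because the hook's length varies, and slip the hook under the crown of the lid's arched handle. Let it rise gently under control, never snapping up, until the hook is fully back at its top and the lid hangs level from it, well above the pot; then let go of the knob. Never press hard on the lid, do not touch the lid or the pot with the gripper or arm, and leave the pot and everything else where it stands.

Things in the scene. Friction and masses are not known exactly. Their poses are not given: they have to be found in the camera images.
- post: Lid lifter: fixed steel post 22 mm thick, 385 mm tall, on a round foot 110 mm across. Origin: centre of the foot's underside, z up. A sprung carriage on it bears a level arm, along the post's -x at swing 0, centre line 290 mm above the worktop when fully up. The arm's end (knob and hook) moves freely up/down (lift), round the post (swing) and in/out (reach).
- knob (a point): Grip point on the axis of the upright round wooden knob on the arm's end: 24 mm thick, from 20 mm below this point to 21 mm above; under it a flat flange 64 mm across on which fingertips can push down. 32 mm above the arm's centre line. Axes turn with the arm: x along the arm towards the post, z up, y sideways. Arm 14 mm thick; its 24 mm wide sleeve ends 50 mm or more from the knob.
- hook_root (a point): Where the hook's shank leaves the collar: 43 mm straight below the knob point, same axes. Upright 8 mm rod, then a shallow J opening to +y: lowest at 17 mm along +y (the seat), blunt upturned end centred at 34 mm (outer face 38). J 17 mm tall overall, its end 9 mm above the seat's top. Its lowest underside is 39 to 79 mm below here: varies, unmeasured, feel for it on the lid.
- lift (a joint): How far the arm is pulled down, m: 0 (fully up, held on a stop by the spring) to 0.17. The spring pulls up with about 8 N at 0 growing to 14 N at 0.17, net of the moving arm's own weight (4.5 kg in all, balanced); friction 0.3 N, damping 12 N s/m. Let go, it shoots up, with or without the lid (keep it well under 0.3 m/s); it holds the lid up at 0. The arm springs 2 to 3 mm under load.
- swing (a joint): Angle of the arm round the post's axis, rad, -0.9 to 0.9, 0 along -x of the post, positive anticlockwise from above. Decreasing it moves the knob towards +y of its frame, the way the hook opens. Light friction, stays where left.
- reach (a joint): How far the arm's end is drawn out, m, 0 to 0.13. The knob's axis is 0.20 + this from the post's axis. Light friction, stays where left.
- pot: Loose steel cooking pot 190 mm across and 85 mm tall, 1.6 kg, with two small side ears; outside radius with ears 122 mm. Origin at the centre of its underside, z up.
- lid: Loose round steel lid 200 mm across, about 0.4 to 0.65 kg, on the pot's rim, with a plug of 85 mm radius, 7 mm deep, inside the pot (about 5 mm play). Origin: centre of the plate's underside, 85 mm above the pot's origin as it lies; the flat top face is 6 mm above it. z up, x along the handle bar.
- lid_bar (a point): Crown of the lid's arched handle, on the centre line of its round bar (10 mm thick). The arch stands upright along the lid's x; centre line 27 mm above the lid's flat top here (22 mm free gap under it), 15 mm at 24 mm to either side, meeting the lid at 42 mm. Axes are the lid's; the arch points to the post within 0.7 rad. The lid hangs level when hooked within about 8 mm of the crown.
- spice_jar: Bystander: amber glass jar 42 mm across, 85 mm tall, near the post. Origin under its centre.
- salt_jar: Bystander: white ceramic jar 48 mm across, 75 mm tall, near the post. Origin under its centre.
- mug: Bystander: white mug 80 mm across, 90 mm tall. Origin under its centre.
- bowl: Bystander: white bowl 130 mm across, 55 mm tall. Origin under its centre.
- herb: Bystander: green herb in a white pot 96 mm across, 125 mm tall with leaves. Origin under its centre.
- wooden_spoon: Bystander: wooden spoon lying on the worktop. Origin under its middle.
Mind the look-alikes: they are no part of the job. What is shaped like the lid but pink is not meant.

How it is judged:
On the way, in this order (a step that is already met when the one before it is completed fails the run):
1. the hook is drawn down to the lid (value of joint lift above 0.09 m and z of lid in the frame of pot below 0.09 m), for 0.2 s.
2. the lid is lifted clear of the pot by the hook (z of lid in the frame of pot above 0.11 m and contact force between post and lid above 2 N), for 0.2 s.
At the end, for the whole second after the job is handed in: The hook is back at its top (lift under 12 mm), the lid hangs from it alone, level within 0.3 rad (17 degrees), still (under 0.06 m/s), with its origin more than 160 mm above the pot's underside and within 80 mm sideways of the pot's centre; the pot stands upright within 20 mm of where it was (z of lid in the frame of pot above 0.16 m and horizontal distance between lid and pot below 0.08 m and contact force between post and lid above 2 N and angle between lid's own z axis and vertical below 0.3 rad and value of joint lift below 0.012 m and linear speed of lid below 0.06 m/s and contact force between lid and pot below 0.1 N and distance of pot from where it was at the start of the episode below 0.02 m and angle between pot's own z axis and vertical below 0.05 rad); the robot touches nothing.
It fails at once if the hook presses on the lid with more than 15 N (contact force between post and lid above 15 N).
It fails at once if the hook snaps up (faster than 0.3 m/s) (velocity of joint lift below -0.3 m/s).
It fails at once if the lid is jerked (faster than 0.3 m/s) (linear speed of lid above 0.3 m/s).
It fails at once if the robot touches the lid or the pot (over 1 N) (contact force between any of the arm, the fingers and lid above 1 N or contact force between any of the arm, the fingers and pot above 1 N).
It fails at once if the pot or another thing on the worktop is shoved more than 30 mm (distance of any of spice_jar, salt_jar, mug, bowl, herb, wooden_spoon, pot from where it was at the start of the episode above 0.03 m).
It also fails if it takes over 67 s, if anything falls off the work surface, if the arm or the gripper's body presses on something with over 40 N, if the wrist force passes 120 N, or if a joint passes its speed limit or range.

## Working session

There is one attempt and no reset: what is moved stays moved. The work goes in short steps, Python scripts to look and compute and a shell command to move; the robot and the scene stay as the last step left them, time stands still between calls to the robot, and variables do not carry over. Pictures are saved under pics/ and viewed, at most 10 in all, crops included, and the job is handed in when it is done.

```bash
mkdir -p pics; python3 - <<'E'
from station import *
import cv2,numpy as np
for n in("scene","top"):
    im=snapshot(n); cv2.imwrite(f"pics/{n}0.png",im[:,:,::-1])
    c=get_calibration(n); print(n,c)
s=sense();print(s)
E
```

```text
scene {'fx': 495.1805153004348, 'fy': 495.1805153004348, 'cx': 321.042715603516, 'cy': 245.49460196116303, 'dist_coeffs': array([-0.07885224,  0.        ,  0.        ,  0.        ,  0.        ]), 'world_to_cam': array([[ 0.46320427,  0.88624484, -0.0034489 , -0.27853673],
       [ 0.67592084, -0.35578808, -0.64540364, -0.2254452 ],
       [-0.57321272,  0.29662254, -0.76383391,  1.6392326 ],
       [ 0.        ,  0.        ,  0.        ,  1.        ]])}
top {'fx': 438.5301616065997, 'fy': 438.5301616065997, 'cx': 316.71233516477866, 'cy': 237.16181948377553, 'dist_coeffs': array([-0.05237762,  0.        ,  0.        ,  0.        ,  0.        ]), 'world_to_cam': array([[ 0.01462291, -0.9998867 , -0.0035731 ,  0.02084115],
       [-0.97657165, -0.01351446, -0.21476772,  0.58518664],
       [ 0.2146951 ,  0.00662992, -0.97665862,  1.12252016],
       [ 0.        ,  0.        ,  0.        ,  1.        ]])}
{'t': 0.1, 'q': array([-1.46947771e+00,  5.28389133e-01,  1.43376324e+00, -3.27065459e-06,
        1.18137946e+00, -1.78531778e-01]), 'qd': array([-2.90658195e-04, -2.88586972e-03, -3.12865125e-03, -9.73324399e-06,
       -2.30688005e-03, -1.16160134e-03]), 'tau': array([ 2.46375948e-04, -4.43304098e+01, -1.78585929e+01, -2.96029120e-04,
        3.86124157e-03, -5.91216121e-06]), 'tcp_pos': array([ 0.1726104 , -0.60037912,  0.40382482]), 'tool_rot': array([ 9.90225879e-01,  1.39469596e-01,  3.59121148e-05, -9.68926453e-04]), 'force': array([-0.13251019, -0.68133806,  0.16572642]), 'ft_torque': array([-0.00707448, -0.02064523, -0.01986344]), 'gripper_force': 0.0, 'finger_gap': 1.0039525786585057}
```

View pics/scene0.png

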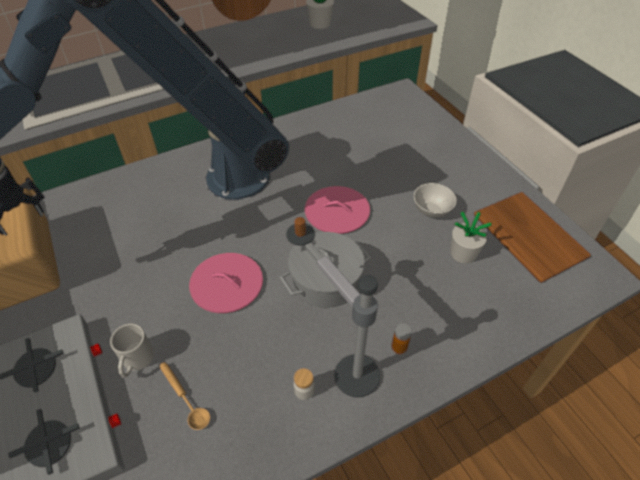

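View pics/top0.png

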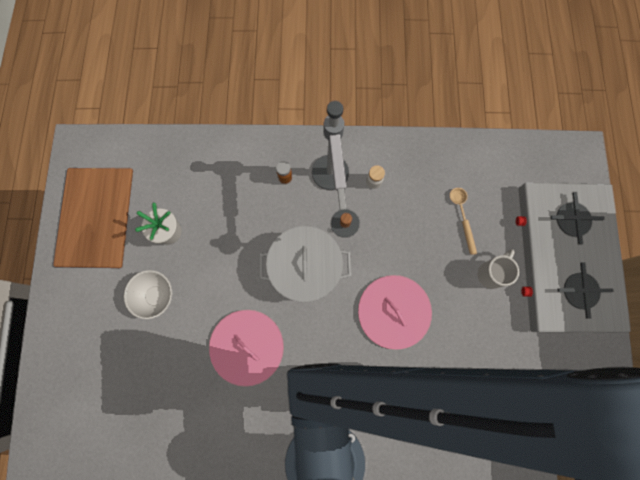

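The scene picture shows the pot with the grey lid at about (327,265), the knob at (300,228) and the post foot at (358,375). In the top picture the lid is at (304,264), the knob at (345,219) and the foot at (330,171). I'll enlarge both crops.

```bash
python3 - <<'E'
import cv2,numpy as np
a=cv2.imread("pics/top0.png")[90:310,230:400]; b=cv2.imread("pics/scene0.png")[205:405,265:415]
a=cv2.resize(a,None,fx=2.7,fy=2.7,interpolation=cv2.INTER_CUBIC);b=cv2.resize(b,None,fx=2.25,fy=2.25,interpolation=cv2.INTER_CUBIC)
H=600;o=np.zeros((H,800,3),np.uint8);o[:a.shape[0],:a.shape[1]]=a;o[:b.shape[0],459:459+b.shape[1]]=b
print(a.shape,b.shape);cv2.imwrite("pics/crop0.png",o)
E
```

```text
(594, 459, 3) (450, 338, 3)
```

View pics/crop0.png

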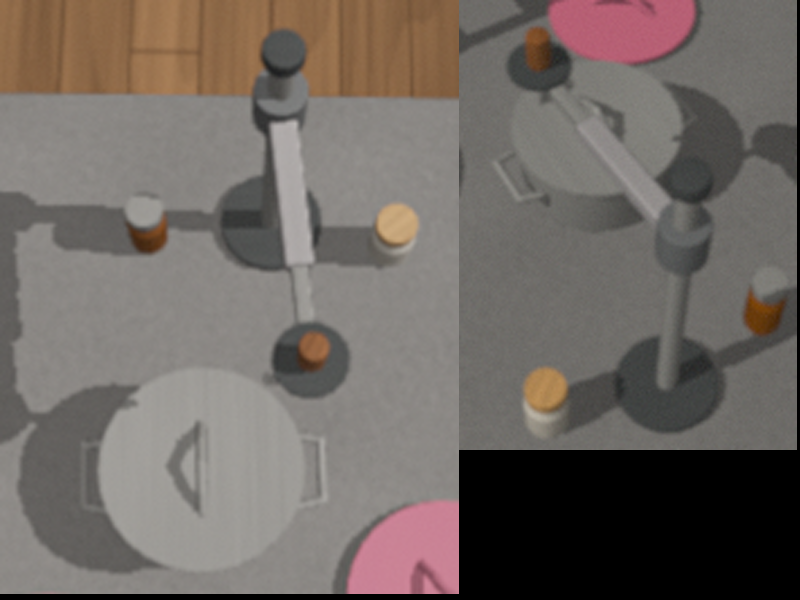

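The top crop shows the lid centre at (201,469), the arch running from (202,422) to (201,517), the flange at (311,358), the knob top at (316,341), the foot at (271,222) and the post top at (284,52). In the scene crop the knob top is at (538,33), the flange at (539,67), the foot at (669,383) and the lid centre at about (598,128).

```bash
cat >h.py <<'E'
from station import *
import cv2,numpy as np
def ray(n,px):
    c=get_calibration(n);K=np.array([[c['fx'],0,c['cx']],[0,c['fy'],c['cy']],[0,0,1]])
    u=cv2.undistortPoints(np.array([[px]],float),K,c['dist_coeffs'])[0,0]
    T=c['world_to_cam'];R=T[:3,:3];return -R.T@T[:3,3],R.T@np.array([u[0],u[1],1])
def atz(n,px,z):
    o,d=ray(n,px);return (o+d*(z-o[2])/d[2])[:2]
def proj(n,P):
    c=get_calibration(n);K=np.array([[c['fx'],0,c['cx']],[0,c['fy'],c['cy']],[0,0,1]]);T=c['world_to_cam']
    return cv2.projectPoints(np.atleast_2d(np.array(P,float)),cv2.Rodrigues(T[:3,:3])[0],T[:3,3],K,c['dist_coeffs'])[0][:,0]
E
python3 - <<'E'
from h import *
np.set_printoptions(precision=4,suppress=True)
t=lambda x,y:(x/2.7+230,y/2.7+90)
s=lambda x,y:((x-459)/2.25+265,y/2.25+205)
print("lid T",atz("top",t(201,469),.091),"S",atz("scene",s(598,128),.091))
print("feet",atz("top",t(202,422),.095),atz("top",t(201,517),.095))
print("crown mid",atz("top",t(202,469),.118))
print("flangeT",atz("top",t(311,358),.302),"S",atz("scene",s(539,67),.302))
print("knobtop T",atz("top",t(316,341),.343),"S",atz("scene",s(538,33),.343))
print("foot T",atz("top",t(271,222),.008),"S",atz("scene",s(669,383),.008))
print("posttop T",atz("top",t(284,52),.385),"S",atz("scene",s(692,180),.385))
E
```

```text
lid T [0.5075 0.0599] S [0.5162 0.0617]
feet [0.553  0.0598] [0.4606 0.0588]
crown mid [0.5033 0.0581]
flangeT [ 0.5656 -0.0336] S [ 0.5704 -0.0327]
knobtop T [ 0.5686 -0.035 ] S [ 0.5649 -0.0295]
foot T [ 0.7926 -0.0077] S [ 0.7981 -0.0024]
posttop T [ 0.7895 -0.0078] S [ 0.8016 -0.0074]
```

```bash
cat >fit.py <<'E'
from h import *
from scipy.ndimage import map_coordinates
def score(g,n,x,y,z,r):
    a=np.linspace(0,2*np.pi,240,endpoint=False);out=[]
    for rr in(r-.003,r+.003):
        p=proj(n,np.c_[x+rr*np.cos(a),y+rr*np.sin(a),0*a+z]);out.append(map_coordinates(g,[p[:,1],p[:,0]],order=1))
    return np.mean(np.clip(np.abs(out[1]-out[0]),0,40))
def fit(ims,x0,y0,z,r,span=.014):
    best={}
    G={n:cv2.GaussianBlur(cv2.cvtColor(im,cv2.COLOR_BGR2GRAY),(0,0),.7).astype(float) for n,im in ims.items()}
    D=np.arange(-span,span+1e-9,.001);S={n:np.array([[score(g,n,x0+i,y0+j,z,r) for j in D] for i in D]) for n,g in G.items()}
    S['both']=sum(S.values())
    for n,s in S.items():
        i,j=np.unravel_index(s.argmax(),s.shape);best[n]=(round(x0+D[i],4),round(y0+D[j],4),round(s.max(),1))
    return best
E
python3 - <<'E'
from fit import *
ims={n:cv2.imread(f"pics/{n}0.png") for n in("top","scene")}
print("lid",fit(ims,.51,.06,.091,.1)); print("flange",fit(ims,.567,-.033,.302,.032)); print("foot",fit(ims,.795,-.006,.01,.055))
E
```

```text
Traceback (most recent call last):
  File "fit.py", line 11, in fit
    D=np.arange(-span,span+1e-9,.001);S={n:np.array([[score(g,n,x0+i,y0+j,z,r) for j in D] for i in D]) for n,g in G.items()}
                                                      ~~~~~^^^^^^^^^^^^^^^^^^^
  File "fit.py", line 6, in score
    p=proj(n,np.c_[x+rr*np.cos(a),y+rr*np.sin(a),0*a+z]);out.append(map_coordinates(g,[p[:,1],p[:,0]],order=1))
  File "h.py", line 10, in proj
    c=get_calibration(n);K=np.array([[c['fx'],0,c['cx']],[0,c['fy'],c['cy']],[0,0,1]]);T=c['world_to_cam']
ValueError: time passes only in moves, steps and waits
```

```bash
python3 -m jog '{"linear":[[0,0,30],[30,50,30],[40,55,30],[40,55,20],[40,55,20],[40,55,5],[40,55,0],[40,55,0],[40,55,0],[40,55,0],[40,55,0]],"turn":[0,0,0,0,0,0,0,0,0,0,0]}' 1 40
```

```text
t: 1.48
tcp_pos: [0.5267, -0.1047, 0.5281]
tool_rot: [0.99, 0.139, -0.0, 0.0]
force: [0.3, -0.8, -0.6]
finger_gap: 1.002
gripper_force: 0.0
```

```bash
sed -i 's/^from h import \*/from h import *\n/' fit.py; python3 - <<'E'
from fit import *
ims={n:cv2.imread(f"pics/{n}0.png") for n in("top","scene")}
print("lid",fit(ims,.51,.06,.091,.1)); print("flange",fit(ims,.567,-.033,.302,.032)); print("foot",fit(ims,.795,-.006,.01,.055))
E
```

```text
Traceback (most recent call last):
  File "fit.py", line 12, in fit
    D=np.arange(-span,span+1e-9,.001);S={n:np.array([[score(g,n,x0+i,y0+j,z,r) for j in D] for i in D]) for n,g in G.items()}
                                                      ~~~~~^^^^^^^^^^^^^^^^^^^
  File "fit.py", line 7, in score
    p=proj(n,np.c_[x+rr*np.cos(a),y+rr*np.sin(a),0*a+z]);out.append(map_coordinates(g,[p[:,1],p[:,0]],order=1))
  File "h.py", line 10, in proj
    c=get_calibration(n);K=np.array([[c['fx'],0,c['cx']],[0,c['fy'],c['cy']],[0,0,1]]);T=c['world_to_cam']
ValueError: time passes only in moves, steps and waits
```

```bash
sed -i 's/^import cv2.*/&\nfrom functools import cache\nget_calibration=cache(get_calibration)/' h.py; python3 - <<'E'
from fit import *
ims={n:cv2.imread(f"pics/{n}0.png") for n in("top","scene")}
print("lid",fit(ims,.51,.06,.091,.1)); print("flange",fit(ims,.567,-.033,.302,.032)); print("foot",fit(ims,.795,-.006,.01,.055))
E
```

```text
lid {'top': (np.float64(0.51), np.float64(0.061), np.float64(22.3)), 'scene': (np.float64(0.509), np.float64(0.062), np.float64(14.9)), 'both': (np.float64(0.51), np.float64(0.061), np.float64(36.8))}
flange {'top': (np.float64(0.565), np.float64(-0.032), np.float64(39.2)), 'scene': (np.float64(0.568), np.float64(-0.032), np.float64(30.7)), 'both': (np.float64(0.566), np.float64(-0.032), np.float64(68.6))}
foot {'top': (np.float64(0.791), np.float64(0.002), np.float64(25.4)), 'scene': (np.float64(0.797), np.float64(-0.005), np.float64(21.8)), 'both': (np.float64(0.795), np.float64(-0.005), np.float64(41.3))}
```

```bash
python3 -m jog '{"linear":[[13,24,0],[13,24,0],[13,25,0],[0,0,0],[0,0,-12],[0,0,-12],[0,0,-12],[0,0,-12],[0,0,0],[0,0,0]],"turn":[0,0,0,0,0,0,0,0,0,0]}' 1 60; python3 -m jog '{"linear":[[0,0,0],[0,0,0],[0,0,0],[0,0,0],[0,0,0],[0,0,0]],"turn":[0,0,0,0,0,0]}' 0 60
```

```text
t: 2.72
tcp_pos: [0.565, -0.0337, 0.4806]
tool_rot: [0.99, 0.139, 0.0, 0.0]
force: [0.5, 0.5, -0.6]
finger_gap: 0.997
gripper_force: 0.0
t: 3.48
tcp_pos: [0.5649, -0.0336, 0.4807]
tool_rot: [0.99, 0.14, 0.0, 0.0]
force: [-1.4, -0.6, 3.8]
finger_gap: 0.268
gripper_force: 58.6
```

```bash
python3 -m jog '{"linear":[[-4,2,-2],[-6,4,-2],[-6,4,-2],[-6,4,-2],[-6,4,-2],[-7,4,-2],[-7,4,-2],[-6,4,-2],[-6,4,-2],[-5,4,-2],[0,0,0],[0,0,0]],"turn":[-0.1,-0.2,-0.2,-0.2,-0.2,-0.2,-0.2,-0.2,-0.2,0,0,0]}' - 60; python3 -m jog '{"linear":[[0,0,-5],[0,0,-8],[0,0,-8],[0,0,-8],[0,0,-8],[0,0,-8],[0,0,-8],[0,0,-5],[0,0,-2],[0,0,0],[0,0,0]],"turn":[0,0,0,0,0,0,0,0,0,0,0]}'; python3 - <<'E'
from h import *
ims=[(snapshot(n)) for n in("top","scene")]
for n,im in zip(("top","scene"),ims): cv2.imwrite(f"pics/{n}1.png",im[:,:,::-1])
b=ims[1][180:320,230:420][:,:,::-1]
a=ims[0][180:320,230:420][:,:,::-1]
f=lambda i:cv2.resize(i,None,fx=4,fy=4,interpolation=cv2.INTER_CUBIC)
cv2.imwrite("pics/crop1.png",f(b)); cv2.imwrite("pics/crop1t.png",f(a))
E
```

```text
t: 4.97
tcp_pos: [0.5063, 0.0043, 0.462]
tool_rot: [0.998, 0.065, 0.002, 0.0]
force: [-0.1, -0.5, 8.9]
finger_gap: 0.266
gripper_force: 59.3
t: 6.35
tcp_pos: [0.5066, 0.0041, 0.4022]
tool_rot: [0.998, 0.065, 0.002, 0.001]
force: [-1.2, -1.2, 10.3]
finger_gap: 0.267
gripper_force: 59.6
```

View pics/crop1.png

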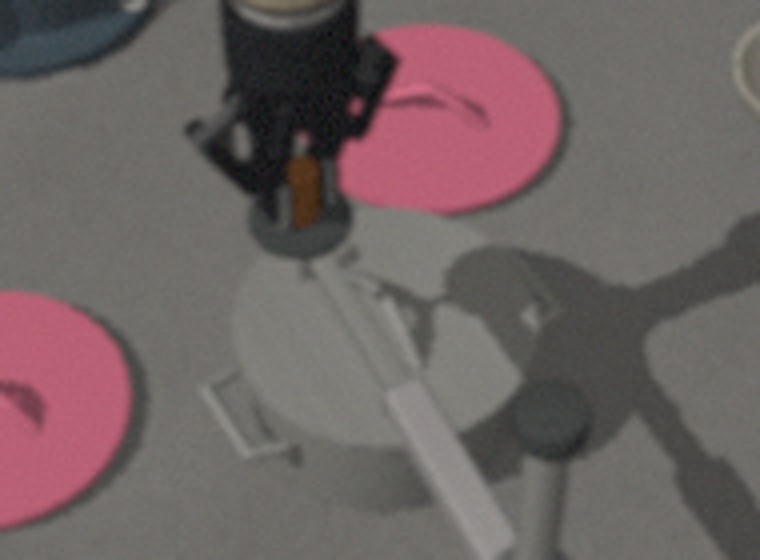

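The crop shows the knob held between the fingers. The hook's upturned end peeks out beside the arm at crop (347,257), with its top near (352,248). The arch runs along crop (355,275) to (415,365).

```bash
python3 - <<'E'
from h import *
np.set_printoptions(precision=1,suppress=True)
for z in (.12,.13,.14,.15,.16,.17,.18):
    p=proj("scene",[.5076,.0381,z])[0];q=proj("top",[.5076,.0381,z])[0]
    print(z,(p-[230,180])*4,(q-[230,180])*4)
print("bar",(proj("scene",[[.551,.06,.095],[.509,.06,.118],[.467,.06,.095]])-[230,180])*4,(proj("top",[[.551,.06,.095],[.509,.06,.118],[.467,.06,.095]])-[230,180])*4)
print("knob",(proj("scene",[[.5066,.0041,.245],[.5066,.0041,.225]])-[230,180])*4)
E
```

```text
0.12 [348.5 303.6] [330.7 328.1]
0.13 [348.3 293.7] [330.5 325.6]
0.14 [348.2 283.7] [330.3 323. ]
0.15 [348.  273.6] [330.1 320.4]
0.16 [347.8 263.3] [329.9 317.7]
0.17 [347.7 252.9] [329.7 315. ]
0.18 [347.5 242.4] [329.5 312.2]
bar [[410.3 362.4]
 [379.7 294.7]
 [350.1 273.3]] [[298.8 268.2]
 [296.4 325.9]
 [296.2 396. ]]
knob [[294.2 189.4]
 [295.2 212.1]]
```

View pics/crop1t.png

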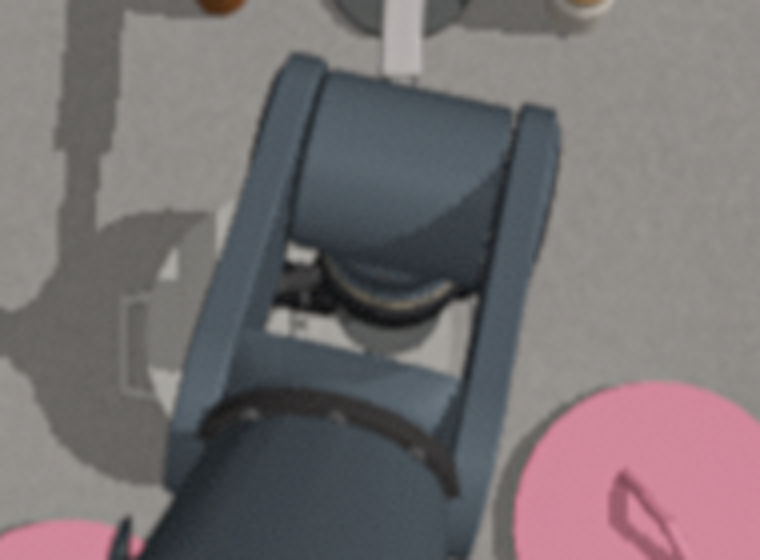

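The top camera's view is mostly blocked by the robot arm. I'll check the flange position in the scene image against the model.

```bash
python3 - <<'E'
from fit import *
i1={"scene":cv2.imread("pics/scene1.png")}
for z in(.221,.225,.229): print(z,fit(i1,.5066,.004,z,.032,.016)["scene"])
print(fit(i1,.51,.06,.091,.1)["scene"])
i0={"scene":cv2.imread("pics/scene0.png")}
for z in(.300,.303,.306): print(z,fit(i0,.567,-.033,z,.032,.016)["scene"])
E
```

```text
0.221 (np.float64(0.5086), np.float64(0.006), np.float64(27.1))
0.225 (np.float64(0.5116), np.float64(0.005), np.float64(27.1))
0.229 (np.float64(0.5146), np.float64(0.003), np.float64(27.1))
(np.float64(0.51), np.float64(0.062), np.float64(11.4))
0.3 (np.float64(0.566), np.float64(-0.031), np.float64(30.7))
0.303 (np.float64(0.569), np.float64(-0.032), np.float64(30.7))
0.306 (np.float64(0.571), np.float64(-0.033), np.float64(30.9))
```

```bash
python3 -m jog '{"linear":[[0,0,-4],[0,0,-6],[0,0,-6],[0,0,-6],[0,0,-6],[0,0,-6],[0,0,-4],[0,0,-2],[0,0,0],[0,0,0]],"turn":[0,0,0,0,0,0,0,0,0,0]}'; python3 - <<'E'
from h import *
im=snapshot("scene")[:,:,::-1]; cv2.imwrite("pics/scene2.png",im)
cv2.imwrite("pics/crop2.png",cv2.resize(im[205:285,270:350],None,fx=7,fy=7,interpolation=cv2.INTER_CUBIC))
np.set_printoptions(precision=1,suppress=True)
for z in (.10,.11,.12,.13,.14): print(z,(proj("scene",[.5076,.039,z])[0]-[270,205])*7)
E
```

```text
t: 7.7
tcp_pos: [0.5069, 0.0041, 0.3623]
tool_rot: [0.998, 0.065, 0.003, 0.001]
force: [-0.7, 0.7, 12.1]
finger_gap: 0.262
gripper_force: 59.6
0.1 [332.5 389.4]
0.11 [332.2 372.5]
0.12 [332.  355.4]
0.13 [331.7 338.1]
0.14 [331.5 320.6]
```

View pics/crop2.png

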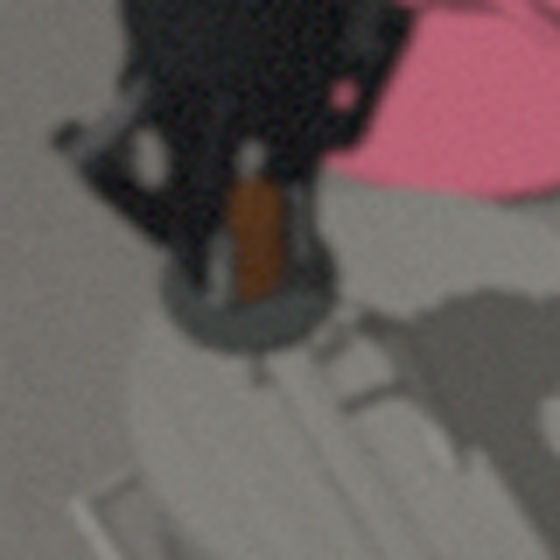

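The hook's tip is at crop (330,340), at a height of about 0.13 m, so the underside is roughly 20 mm above the lid. I'll go down 11 mm and then feel in small steps.

```bash
python3 -m jog '{"linear":[[0,0,-3],[0,0,-3],[0,0,-3],[0,0,-2],[0,0,0],[0,0,0]],"turn":[0,0,0,0,0,0]}'; python3 -m jog '{"linear":[[0,0,-1],[0,0,0],[0,0,0]],"turn":[0,0,0]}';python3 -m jog '{"linear":[[0,0,-1],[0,0,0],[0,0,0]],"turn":[0,0,0]}'
```

```text
t: 8.5
tcp_pos: [0.507, 0.0041, 0.3514]
tool_rot: [0.998, 0.065, 0.003, 0.001]
force: [-0.3, -0.3, 12.6]
finger_gap: 0.261
gripper_force: 59.7
t: 8.88
tcp_pos: [0.507, 0.0041, 0.3504]
tool_rot: [0.998, 0.065, 0.003, 0.001]
force: [0.1, -0.2, 12.1]
finger_gap: 0.265
gripper_force: 59.7
t: 9.25
tcp_pos: [0.507, 0.0041, 0.3495]
tool_rot: [0.998, 0.065, 0.003, 0.001]
force: [0.1, -0.3, 12.3]
finger_gap: 0.262
gripper_force: 59.7
```

```bash
python3 -m jog '{"linear":[[0,0,-1],[0,0,-1],[0,0,0],[0,0,0]],"turn":[0,0,0,0]}'
```

```text
t: 9.75
tcp_pos: [0.5071, 0.0041, 0.3474]
tool_rot: [0.998, 0.065, 0.003, 0.001]
force: [-0.2, 0.1, 11.4]
finger_gap: 0.266
gripper_force: 59.7
```

```bash
sleep 1; python3 -m jog '{"linear":[[0,0,-0.5],[0,0,-0.5],[0,0,0]],"turn":[0,0,0]}'
```

```text
t: 10.12
tcp_pos: [0.5071, 0.0041, 0.3465]
tool_rot: [0.998, 0.065, 0.003, 0.001]
force: [0.6, 0.1, 13.2]
finger_gap: 0.265
gripper_force: 59.7
```

```bash
python3 -m jog '{"linear":[[0,0,-1],[0,0,-0.5],[0,0,0],[0,0,0]],"turn":[0,0,0,0]}'
```

```text
t: 10.62
tcp_pos: [0.5071, 0.0041, 0.345]
tool_rot: [0.998, 0.065, 0.003, 0.001]
force: [-0.3, -1.3, 12.6]
finger_gap: 0.264
gripper_force: 59.7
```

```bash
python3 -m jog '{"linear":[[0,0,-1],[0,0,-0.5],[0,0,0],[0,0,0]],"turn":[0,0,0,0]}'
```

```text
t: 11.12
tcp_pos: [0.5071, 0.0041, 0.3435]
tool_rot: [0.998, 0.065, 0.003, 0.001]
force: [-0.3, 0.9, 13.0]
finger_gap: 0.267
gripper_force: 59.7
```

```bash
python3 -m jog '{"linear":[[0,0,-1],[0,0,-0.5],[0,0,0],[0,0,0]],"turn":[0,0,0,0]}'
```

```text
t: 11.62
tcp_pos: [0.5071, 0.0041, 0.342]
tool_rot: [0.998, 0.065, 0.003, 0.001]
force: [1.1, 0.4, 12.3]
finger_gap: 0.264
gripper_force: 59.7
```

```bash
python3 -m jog '{"linear":[[0,0,-1],[0,0,-0.5],[0,0,0],[0,0,0]],"turn":[0,0,0,0]}'
```

```text
t: 12.12
tcp_pos: [0.5071, 0.0041, 0.3405]
tool_rot: [0.998, 0.065, 0.003, 0.001]
force: [0.7, 0.3, 12.3]
finger_gap: 0.265
gripper_force: 59.7
```

```bash
python3 -m jog '{"linear":[[0,0,-1],[0,0,-0.5],[0,0,0],[0,0,0]],"turn":[0,0,0,0]}'
```

```text
t: 12.62
tcp_pos: [0.5072, 0.0041, 0.339]
tool_rot: [0.998, 0.065, 0.003, 0.001]
force: [1.1, 0.2, 12.0]
finger_gap: 0.265
gripper_force: 59.7
```

```bash
python3 -m jog '{"linear":[[0,0,-1],[0,0,-0.5],[0,0,0],[0,0,0]],"turn":[0,0,0,0]}'
```

```text
t: 13.12
tcp_pos: [0.5072, 0.0041, 0.3375]
tool_rot: [0.998, 0.065, 0.003, 0.001]
force: [-0.2, -0.4, 12.4]
finger_gap: 0.264
gripper_force: 59.7
```

```bash
python3 -m jog '{"linear":[[0,0,-1],[0,0,-0.5],[0,0,0],[0,0,0]],"turn":[0,0,0,0]}'
```

```text
t: 13.62
tcp_pos: [0.5072, 0.0041, 0.336]
tool_rot: [0.998, 0.065, 0.003, 0.001]
force: [0.3, -0.2, 11.7]
finger_gap: 0.266
gripper_force: 59.7
```

```bash
python3 - <<'E'
from fit import *
im=snapshot("scene")[:,:,::-1]; cv2.imwrite("pics/scene3.png",im)
i={"scene":np.ascontiguousarray(im)}
for z in(.150,.155,.16,.165): print(z,fit(i,.508,.005,z,.032,.012)["scene"])
cv2.imwrite("pics/crop3.png",cv2.resize(im[205:285,270:350],None,fx=7,fy=7,interpolation=cv2.INTER_CUBIC))
np.set_printoptions(precision=1,suppress=True)
for z in (.10,.11,.12): print(z,(proj("scene",[.5076,.039,z])[0]-[270,205])*7)
E
```

```text
0.15 (np.float64(0.505), np.float64(0.007), np.float64(24.6))
0.155 (np.float64(0.508), np.float64(0.006), np.float64(24.5))
0.16 (np.float64(0.512), np.float64(0.004), np.float64(24.5))
0.165 (np.float64(0.515), np.float64(0.002), np.float64(24.3))
0.1 [332.5 389.4]
0.11 [332.2 372.5]
0.12 [332.  355.4]
```

View pics/crop3.png

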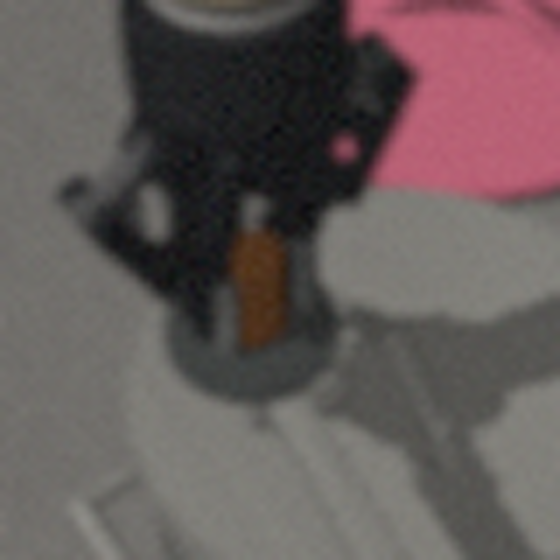

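The flange fits at z≈0.157, so lift is about 0.145 and the grip has not slipped. The arch is partly in shadow at crop (410,380) and there is no sign of contact yet. I'll keep feeling.

```bash
python3 -m jog '{"linear":[[0,0,-1],[0,0,-0.5],[0,0,0],[0,0,0]],"turn":[0,0,0,0]}'
```

```text
t: 14.18
tcp_pos: [0.5072, 0.0041, 0.3345]
tool_rot: [0.998, 0.065, 0.003, 0.001]
force: [-0.3, -0.4, 14.1]
finger_gap: 0.264
gripper_force: 59.7
```

```bash
python3 -m jog '{"linear":[[0,0,-0.5],[0,0,0],[0,0,0],[0,0,0]],"turn":[0,0,0,0]}'; python3 -m jog '{"linear":[[0,0,0]],"turn":[0]}'
```

```text
t: 14.68
tcp_pos: [0.5072, 0.0041, 0.3341]
tool_rot: [0.998, 0.065, 0.003, 0.001]
force: [0.0, 0.1, 13.3]
finger_gap: 0.263
gripper_force: 59.7
t: 14.8
tcp_pos: [0.5072, 0.0041, 0.3341]
tool_rot: [0.998, 0.065, 0.003, 0.001]
force: [-0.2, 0.6, 13.6]
finger_gap: 0.266
gripper_force: 59.7
```

```bash
python3 -m jog '{"linear":[[0,0,-0.5],[0,0,-0.5],[0,0,0],[0,0,0]],"turn":[0,0,0,0]}'; python3 -m jog '{"linear":[[0,0,0]],"turn":[0]}'
```

```text
t: 15.3
tcp_pos: [0.5071, 0.0041, 0.3338]
tool_rot: [0.998, 0.065, 0.003, 0.001]
force: [-1.6, -0.4, 18.3]
finger_gap: 0.265
gripper_force: 60.4
t: 15.42
tcp_pos: [0.5072, 0.0041, 0.3338]
tool_rot: [0.998, 0.065, 0.003, 0.001]
force: [-0.8, -0.4, 19.0]
finger_gap: 0.266
gripper_force: 60.4
```

Contact: force rose from 12.5 to 19 N at TCP z≈0.334. I'll back off about 2.4 mm and slide under the arch in two stages.

```bash
python3 -m jog '{"linear":[[0,0,1.5],[0,0,2],[0,0,0],[0,2,0],[0,3,0],[0,3,0],[0,3,0],[0,3,0],[0,3,0],[0,3,0],[0,0,0],[0,0,0]],"turn":[0,0,0,-0.1,-0.1,-0.1,-0.1,-0.1,-0.1,-0.1,0,0]}'
```

```text
t: 16.92
tcp_pos: [0.5073, 0.024, 0.3366]
tool_rot: [0.999, 0.034, 0.003, 0.001]
force: [-0.4, -1.1, 13.3]
finger_gap: 0.268
gripper_force: 59.8
```

```bash
python3 -m jog '{"linear":[[0,3,0],[0,3,0],[0,3,0],[0,0,0]],"turn":[-0.1,-0.1,-0.1,0]}'; python3 -m jog '{"linear":[[-0.5,3,0],[-0.5,3,0],[0,3,0],[0,1,0],[0,0,0],[0,0,0]],"turn":[-0.1,-0.1,-0.1,-0.1,0,0]}'; python3 - <<'E'
from fit import *
im=np.ascontiguousarray(snapshot("scene")[:,:,::-1]); cv2.imwrite("pics/scene4.png",im)
print(fit({"scene":im},.508,.045,.157,.032,.012)["scene"],fit({"scene":im},.51,.06,.091,.1)["scene"])
cv2.imwrite("pics/crop4.png",cv2.resize(im[205:315,270:400],None,fx=5.4,fy=5.4,interpolation=cv2.INTER_CUBIC))
E
```

```text
t: 17.42
tcp_pos: [0.5072, 0.033, 0.3366]
tool_rot: [1.0, 0.021, 0.003, 0.001]
force: [-0.3, -1.1, 13.0]
finger_gap: 0.268
gripper_force: 59.8
t: 18.18
tcp_pos: [0.5063, 0.0429, 0.3366]
tool_rot: [1.0, 0.003, 0.003, 0.0]
force: [0.5, -1.9, 13.0]
finger_gap: 0.263
gripper_force: 59.8
(np.float64(0.509), np.float64(0.044), np.float64(26.2)) (np.float64(0.509), np.float64(0.062), np.float64(14.2))
```

View pics/crop4.png

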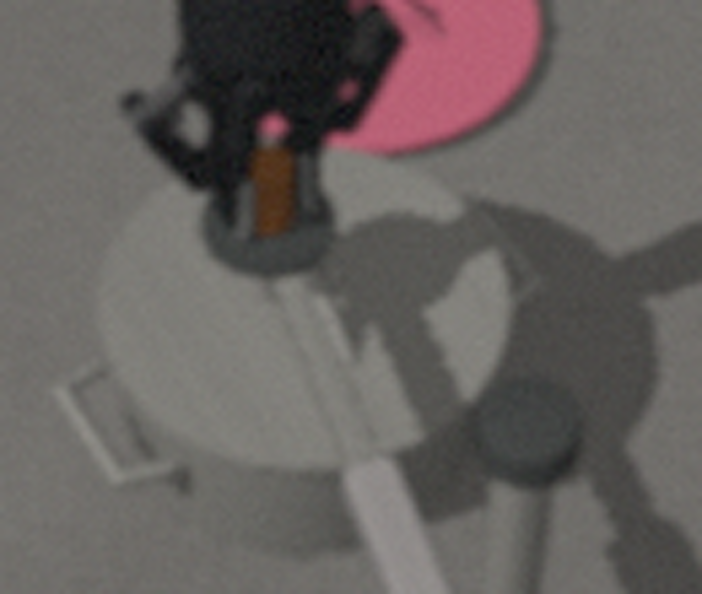

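The hook sits under the arch with the lid undisturbed: flange at crop (268,240), the arch foot visible at (345,345). Now I'll raise it slowly.

```bash
python3 -m jog '{"linear":[[0,0,1],[0,0,2],[0,0,2],[0,0,2],[0,0,1.5],[0,0,1],[0,0,1],[0,0,1],[0,0,1],[0,0,1],[0,0,0],[0,0,0]],"turn":[0,0,0,0,0,0,0,0,0,0,0,0]}'; python3 -m jog '{"linear":[[0,0,1],[0,0,1],[0,0,1],[0,0,1],[0,0,1],[0,0,1],[0,0,1],[0,0,1],[0,0,0],[0,0,0]],"turn":[0,0,0,0,0,0,0,0,0,0]}'
```

```text
t: 19.73
tcp_pos: [0.5057, 0.043, 0.3491]
tool_rot: [1.0, 0.004, 0.002, 0.0]
force: [0.6, -1.7, 7.1]
finger_gap: 0.266
gripper_force: 59.3
t: 20.98
tcp_pos: [0.5056, 0.043, 0.3571]
tool_rot: [1.0, 0.004, 0.002, 0.0]
force: [0.1, -2.0, 7.9]
finger_gap: 0.266
gripper_force: 59.2
```

Force fell by about 5 N, so the lid's weight is now on the hook.

```bash
python3 -m jog '{"linear":[[0,0,1.5],[0,0,2],[0,0,3],[0,0,3],[0,0,3],[0,0,3],[0,0,3],[0,0,3],[0,0,2],[0,0,1],[0,0,0],[0,0,0]],"turn":[0,0,0,0,0,0,0,0,0,0,0,0]}'; python3 - <<'E'
from h import *
im=snapshot("scene")[:,:,::-1]; cv2.imwrite("pics/scene5.png",im)
cv2.imwrite("pics/crop5.png",cv2.resize(im[185:315,250:410],None,fx=4.5,fy=4.5,interpolation=cv2.INTER_CUBIC))
E
```

```text
t: 22.48
tcp_pos: [0.5054, 0.043, 0.3815]
tool_rot: [1.0, 0.004, 0.002, 0.0]
force: [0.2, -0.3, 6.1]
finger_gap: 0.267
gripper_force: 59.1
```

View pics/crop5.png

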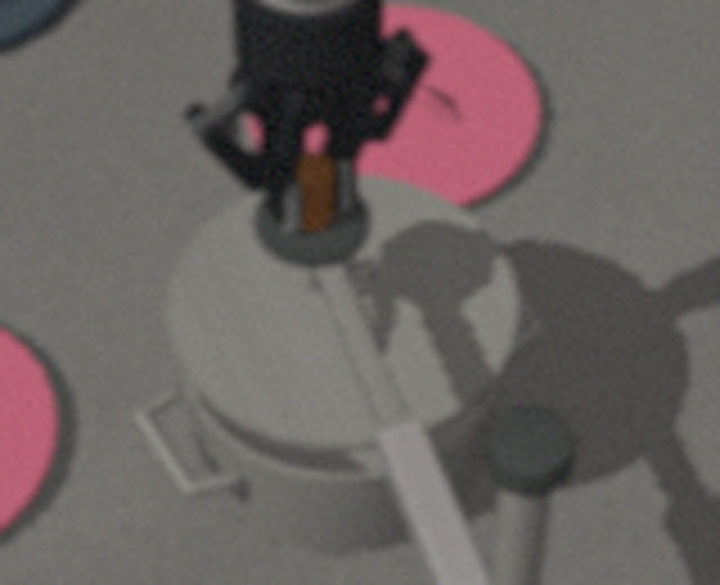

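The lid hangs above the pot and looks level: its front edge is at crop (300,440), and the open rim shows below it at (300,470). I'll keep rising, slowing near the top.

```bash
python3 -m jog '{"linear":[[0,0,2],[0,0,4],[0,0,5],[0,0,6],[0,0,6],[0,0,6],[0,0,6],[0,0,6],[0,0,6],[0,0,5],[0,0,4],[0,0,4]],"turn":[0,0,0,0,0,0,0,0,0,0,0,0]}'; python3 -m jog '{"linear":[[0,0,4],[0,0,4],[0,0,4],[0,0,3],[0,0,3],[0,0,3],[0,0,2],[0,0,2],[0,0,2],[0,0,1],[0,0,1],[0,0,0]],"turn":[0,0,0,0,0,0,0,0,0,0,0,0]}'
```

```text
t: 24.02
tcp_pos: [0.5048, 0.0434, 0.4405]
tool_rot: [1.0, 0.005, -0.0, 0.0]
force: [-0.4, -3.0, 3.0]
finger_gap: 0.265
gripper_force: 58.9
t: 25.52
tcp_pos: [0.5048, 0.0434, 0.4695]
tool_rot: [1.0, 0.005, -0.0, 0.0]
force: [-0.7, -2.1, 3.8]
finger_gap: 0.267
gripper_force: 58.9
```

```bash
python3 -m jog '{"linear":[[0,0,1],[0,0,1],[0,0,1],[0,0,1],[0,0,1],[0,0,1],[0,0,1],[0,0,0],[0,0,0]],"turn":[0,0,0,0,0,0,0,0,0]}'; python3 -m jog '{"linear":[[0,0,1],[0,0,1],[0,0,0],[0,0,0]],"turn":[0,0,0,0]}';  python3 -m jog '{"linear":[[0,0,0.5],[0,0,0],[0,0,0]],"turn":[0,0,0]}'
```

```text
t: 26.65
tcp_pos: [0.5049, 0.0434, 0.4765]
tool_rot: [1.0, 0.005, 0.0, 0.0]
force: [-0.5, -2.0, 3.5]
finger_gap: 0.264
gripper_force: 58.8
t: 27.15
tcp_pos: [0.5049, 0.0434, 0.4785]
tool_rot: [1.0, 0.005, 0.0, 0.0]
force: [-1.5, -2.1, 3.4]
finger_gap: 0.261
gripper_force: 58.8
t: 27.52
tcp_pos: [0.5049, 0.0434, 0.4789]
tool_rot: [1.0, 0.005, 0.0, -0.0]
force: [-1.2, -1.8, 3.2]
finger_gap: 0.265
gripper_force: 58.8
```

```bash
python3 -m jog '{"linear":[[0,0,1],[0,0,0.5],[0,0,0],[0,0,0]],"turn":[0,0,0,0]}'; python3 -m jog '{"linear":[[0,0,0.5],[0,0,0.5],[0,0,0],[0,0,0]],"turn":[0,0,0,0]}'
```

```text
t: 28.02
tcp_pos: [0.5048, 0.0434, 0.4801]
tool_rot: [1.0, 0.005, -0.0, -0.0]
force: [-0.2, -1.6, 1.0]
finger_gap: 0.266
gripper_force: 58.7
t: 28.52
tcp_pos: [0.5045, 0.0434, 0.4806]
tool_rot: [1.0, 0.005, -0.001, -0.0]
force: [-0.4, -1.8, -6.2]
finger_gap: 0.262
gripper_force: 58.9
```

On the stop. I'll ease back 0.8 mm, open gently, wait, then withdraw upwards.

```bash
python3 -m jog '{"linear":[[0,0,-0.4],[0,0,-0.4],[0,0,0],[0,0,0]],"turn":[0,0,0,0]}' - 20; python3 -m jog '{"linear":[[0,0,0],[0,0,0],[0,0,0],[0,0,0],[0,0,0],[0,0,0]],"turn":[0,0,0,0,0,0]}' 1 20;  python3 -m jog '{"linear":[[0,0,2],[0,0,5],[0,0,10],[0,0,12],[0,0,12],[0,0,12],[0,0,12],[0,0,5],[0,0,0],[0,0,0],[0,0,0],[0,0,0]],"turn":[0,0,0,0,0,0,0,0,0,0,0,0]}'; python3 - <<'E'
from fit import *
im=np.ascontiguousarray(snapshot("scene")[:,:,::-1]); cv2.imwrite("pics/scene6.png",im)
cv2.imwrite("pics/crop6.png",cv2.resize(im[130:330,220:420],None,fx=3,fy=3,interpolation=cv2.INTER_CUBIC))
print(fit({"scene":im},.507,.044,.302,.032,.012)["scene"])
E
```

```text
t: 29.02
tcp_pos: [0.5048, 0.0434, 0.4805]
tool_rot: [1.0, 0.005, -0.0, -0.0]
force: [-1.5, -2.2, -4.7]
finger_gap: 0.263
gripper_force: 58.7
t: 29.78
tcp_pos: [0.5049, 0.0434, 0.4806]
tool_rot: [1.0, 0.005, 0.0, -0.0]
force: [0.5, -0.3, -0.3]
finger_gap: 0.998
gripper_force: 0.0
t: 31.28
tcp_pos: [0.5048, 0.0433, 0.5502]
tool_rot: [1.0, 0.005, -0.0, -0.0]
force: [0.0, 0.3, -0.4]
finger_gap: 0.999
gripper_force: 0.0
(np.float64(0.508), np.float64(0.044), np.float64(34.0))
```

View pics/crop6.png

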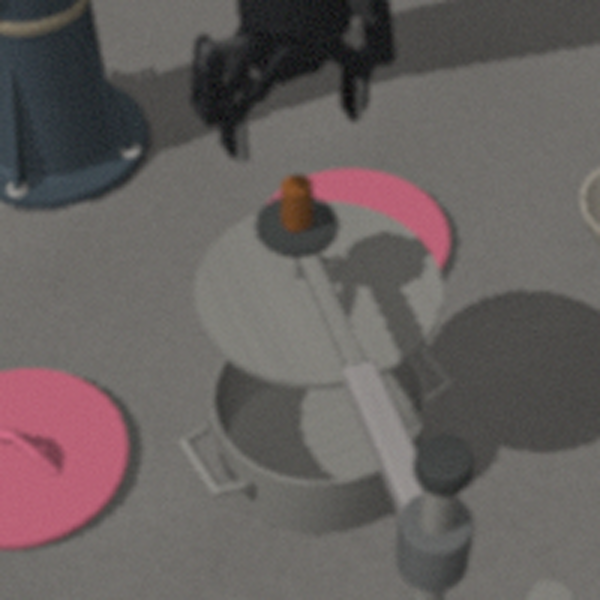

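The gripper is clear. The lid hangs level at about crop (318,290), above the open pot at (315,420), with the arm fully up. I'll let it settle, then hand in.

```bash
python3 -m jog '{"linear":[[0,0,0],[0,0,0],[0,0,0],[0,0,0],[0,0,0],[0,0,0],[0,0,0],[0,0,0],[0,0,0],[0,0,0],[0,0,0],[0,0,0]],"turn":[0,0,0,0,0,0,0,0,0,0,0,0]}' && python3 - <<'E'
from station import *
print(sign_off())
E
```

```text
t: 32.83
tcp_pos: [0.5049, 0.0434, 0.5506]
tool_rot: [1.0, 0.005, 0.0, -0.0]
force: [0.3, 0.2, 1.0]
finger_gap: 1.0
gripper_force: 0.0
the job is handed in; nothing more can be done
None
```

I handed the job in at about 33 s (limit 67 s): in the last picture the lid hangs level from the fully raised hook, well above the unmoved pot, and the gripper is clear of everything; the sign-off gave no verdict.

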